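Hold the spring clip open around the recipe card

TASK

Two index cards stand in wooden feet: a low one lying on its long side, with a spring clip biting its top edge, and a tall one standing on its short side. Squeeze the clip's handles together so that it lets go of the low card, carry it to the tall card, and hold it wide open around about the middle of the tall card's top edge: the edge well inside the mouth, the clip upright and touching the card nowhere, so that another sheet could be slipped in. Finish while still holding the clip there, squeezed open; leave everything else where it is.

Things in the scene. Friction and masses are not known exactly. Their poses are not given: they have to be found in the camera images.
- clip: Grey plastic spring clip, 60 mm wide (y), 78 high, about 65 g. Origin: its steel pivot pin, which runs along y. z points up from the mouth to the V of handles; x is the direction in which the handles are squeezed and the jaws part (x and -x are alike). At the start it sits upright across the low card, x along the card's normal, the card's edge 24 mm below the pin.
- clip_bars (a point): point 36 mm above the pin, midway between the handles' ends: round bars along y, 8 mm thick, 36 long, 48 mm over their outsides while on a card. Squeezed to the stop they measure 23 mm and lie 40.5 mm above the pin (with the bars held, the pin sinks about 5 mm). The spring takes 6 N on the bars to begin, 12 N at the stop; it shuts when released.
- clip_mouth (a point): point 20 mm below the pin, in the mouth's middle. The lips lie 32 to 38 mm below the pin; above them is a free throat that ends 6 mm below the pin. Squeezed to the stop the lips are 25 mm apart and reach 35 mm below the pin.
- clip_jaw (a joint): how far each jaw is turned open, rad: 0 = biting a 3 mm card, 0.32 = fully open against the stop (-0.04 = shut, empty). Both halves turn alike.
- low_stand: wooden foot, 56 mm deep (x), 141 wide (y), 20 high, fixed to the worktop, with an upright card 3 mm thick and 127 wide in its middle. Origin: centre of the underside; x is the card's normal, y runs along the card, z up. At the start the clip sits on its top edge, within 25 mm of the middle.
- low_edge (a point): middle of the low card's top edge, 90 mm above the worktop; axes as its stand
- tall_stand: wooden foot, 56 mm deep (x), 90 wide (y), 20 high, fixed to the worktop, with an upright card 3 mm thick and 76 wide in its middle. Origin: centre of the underside; x is the card's normal, y runs along the card, z up.
- tall_edge (a point): middle of the tall card's top edge, 141 mm above the worktop; axes as its stand
- garlic: bystander: garlic bulb, 60 mm, between the two stands; origin at the centre of its underside; leave alone
- pinch_bowl: bystander: small white bowl, 84 mm across, 42 high; origin at the centre of its underside; leave alone
- tomato_tin: bystander: low tin, 75 mm across, 58 high; origin at the centre of its underside; leave alone
- pepper_mill: bystander: clear mill, 49 mm across, 164 high; origin at the centre of its underside; leave alone
- mug: bystander: white mug, 107 high; origin at the centre of its underside; leave alone

How it is judged:
By the outcome, as a careful person would: the job done as asked, in the order asked, and still so for the second after the job is handed in, while the arm keeps its last pose, push and grip.
It also fails if it takes over 32 s, if anything falls off the work surface, if the arm or the gripper's body presses on something with over 40 N, if the wrist force passes 120 N, or if a joint passes its speed limit or range.

ROBOT

A 6-joint arm with a two-finger parallel gripper is mounted at the origin on a cart in front of the work surface, level with it; the furniture and walls round the work are solid. World frame = base frame: x ahead of the robot, y to its left, z up, the work surface at z = 0. Lengths are in m, angles in degrees, forces in N, time in s.
With the tool pointing down it reaches from about 0.4 to 0.825 m from the base axis. Payload 7 kg.
Tool frame: the origin (TCP) lies at the very end of the fingers, on their centre line; the grasp point (between the pads) lies 19 mm behind it; z points along the fingers, y is the direction in which the jaws open and shut (so a half turn about z gives the same grasp; the last joint's range is limited). The gripper opens to 85 mm and grips with 20 to 120 N. Pads are 22 mm wide; open, the fingers measure 114 mm over their backs; the gripper's body (76 mm by 85 mm) begins 54 mm behind the grasp point. The pads swing forward as they close: fully open they stand 13 mm farther back than shut.
Start: joints at [80.735, 20.546, 0.682, 0, -70.136, -16.507], TCP at [0.293, 0.608, 0.231] pointing down, gripper open.
Joint ranges: [-176.03, 176.03], [-82.01, 121.73], [-58.28, 71.71], [-173.87, 95.51], [-174.79, -0.11], [-173.66, 173.66]. Speed limits (degrees/s): [136.94, 136.94, 172.46, 180, 180, 180].

INTERFACE

Orientations are given as a 3x3 rotation matrix whose columns are the frame's x, y, z axes.
In Python, from cell import r gives the robot as it stands.
- The arm moves only by the tool apply_moves, never from a script. Its argument "steps" is a list of rows, each an object with "angular": the turn, a rotation vector about the tool's x, y, z in rad, a list of three; "dp": the shift along the tool's x, y, z in mm, a list of three; "jaw": the opening, from -1 (shut) to 1 (fully open). In form: [{"angular": [rx, ry, rz], "dp": [tx, ty, tz], "jaw": jaw}, ...]. A call has 1 to 10 rows; each row shifts and turns the commanded pose from where the row before left it, along the tool's axes as they then stand; what a row does not reach is not made up. A row lasts 1/12 s, in which the tool goes at most 41.7 mm and 7.16 degrees, less where a joint would pass 70% of its speed; a pose out of reach is approached as far as the arm can. A call is refused whole if a number of a shift passes 41.7 or a number of a turn 0.125, either way. A call with a gripper value outside its range is refused whole. The fingers move at their own pace and stop on an object; the grip force is fixed at half the most. Time passes only in rows, so rows that do not move let the fingers close. It gives the time, the measured TCP pose, the force and the opening at its end, in the units of the state.
- r.get_obs(): the state, without advancing time (a new reading comes with each control period).
- r.get_image(name): name is "scene" or "top" or "wrist"; returns the picture (384x512x3 uint8, red, green, blue); there is no depth.
- r.camera_info(name): a dict with "fov_y" (degrees; the focal length in pixels is half the picture's height over the tangent of half this angle, whatever the lens; pixels are square), "cx", "cy" (the principal point, pixels), "k1" (the pictures are not rectified: a ray, as slopes to the right and down, at radius r is drawn at 1 + k1 r^2 times it, then the intrinsics apply), "world_to_cam" (4x4, takes a point from world to camera coordinates). Camera axes: x right, y up, looking along -z (the intrinsics and any distortion apply to the point x, -y, -z); pixel columns grow to the right and rows downward; lengths in m; the calibration is good to about 2 mm. A picture is of the moment at which its call begins: read the wrist's pose just before it. camera_info takes no time and is no camera call; for the wrist camera it gives the pose at the moment of the call.
- r.close_job(): hands the job in, once; it reports no verdict.
The state is a dict: "time_s": time; "q": joint angles; "qd": joint speeds; "joint_efforts": joint torques, N m; "eef_pos": TCP position; "eef_rot": TCP orientation; "wrist_force": force on the tool from outside, world axes, zero at the start; "wrist_torque": the same for the moment, N m; "width": finger opening in m.
Only numpy, scipy, OpenCV 4.12 (cv2) and the standard library are available. Lean on these libraries where they do the work, as an engineer would, in place of code of your own. Each camera call takes 0.05 s, during which the arm holds its last target.

## Working session

There is one attempt and no reset: what is moved stays moved. The work goes in short steps, Python scripts to look and compute and a tool call to move; the robot and the scene stay as the last step left them, time stands still between calls to the robot, and variables do not carry over. Pictures are saved under pics/ and viewed, and the job is handed in when it is done.

Besides the shell and the picture viewer there is one more tool, called as name(argument=value, ...), one argument or row to a line, values as JSON. apply_moves: Moves the arm, as the interface text tells. Its arguments: {"type":"object","properties":{"steps":{"type":"array","items":{"type":"object","properties":{"angular":{"type":"array","items":{"type":"number"}},"dp":{"type":"array","items":{"type":"number"}},"jaw":{"type":"number"}}}}},"required":["steps"]}

```bash
ls; mkdir -p pics; cat > h.py <<'E'
import numpy as np, cv2
from cell import r
def cam(n):
    c=r.camera_info(n); f=192/np.tan(np.radians(c['fov_y'])/2)
    return f,c['cx'],c['cy'],c['k1'],np.array(c['world_to_cam'])
def ray(c,u,v):
    f,cx,cy,k1,T=c
    d=np.array([(u-cx)/f,(v-cy)/f]); s=d.copy()
    for _ in range(30): s=d/(1+k1*(s@s))
    R=T[:3,:3]; o=-R.T@T[:3,3]
    w=R.T@np.array([s[0],-s[1],-1.]); return o,w/np.linalg.norm(w)
def onz(c,u,v,z):
    o,w=ray(c,u,v); return o+w*(z-o[2])/w[2]
def tri(c1,p1,c2,p2):
    o1,w1=ray(c1,*p1);o2,w2=ray(c2,*p2)
    A=np.stack([w1,-w2],1); t=np.linalg.lstsq(A,o2-o1,rcond=None)[0]
    a=o1+t[0]*w1;b=o2+t[1]*w2; return (a+b)/2,np.linalg.norm(a-b)
def proj(c,P):
    f,cx,cy,k1,T=c
    p=T[:3,:3]@np.array(P)+T[:3,3]; s=np.array([p[0],-p[1]])/-p[2]
    s=s*(1+k1*(s@s)); return np.array([cx+f*s[0],cy+f*s[1]])
def snap(n,name,scale=1):
    im=r.get_image(n)[:,:,::-1].copy(); cv2.imwrite(f'pics/{name}_raw.png',im)
    return im
E
python3 - <<'E'
from h import *
for n in ['scene','top','wrist']:
    c=r.camera_info(n); print(n,c['fov_y'],c['cx'],c['cy'],c['k1'],np.round(c['world_to_cam'],3).tolist())
    im=snap(n,n+'0')
o=r.get_obs(); print({k:np.round(v,3).tolist() for k,v in o.items()})
E
```

```text
pics
scene 55.607939581154206 250.36421238138314 197.28290909435722 -0.009378206969922946 [[0.727, -0.687, 0.0, -0.415], [0.31, 0.328, 0.892, -0.268], [-0.613, -0.648, 0.451, -0.555], [0.0, 0.0, 0.0, 1.0]]
top 43.941636257254025 256.03110517081456 192.67790775110237 -0.1956458619888523 [[-0.014, -1.0, -0.009, 0.017], [0.98, -0.015, 0.2, -0.585], [-0.2, -0.006, 0.98, -1.04], [0.0, 0.0, 0.0, 1.0]]
wrist 66.1444805525979 255.1106642934027 194.1022374179877 -0.027502176168677995 [[-0.436, -0.9, 0.001, 0.675], [0.856, -0.415, -0.307, 0.04], [0.277, -0.133, 0.952, -0.381], [0.0, 0.0, 0.0, 1.0]]
{'time_s': 0.15, 'q': [80.735, 20.582, 0.647, -0.014, -70.133, -16.507], 'qd': [-0.009, -0.147, 0.223, 0.035, 0.054, 0.038], 'joint_efforts': [-0.001, -58.388, 29.365, 6.941, -0.004, -0.0], 'eef_pos': [0.293, 0.608, 0.231], 'eef_rot': [[0.9, -0.435, -0.0], [-0.435, -0.9, -0.001], [0.0, 0.001, -1.0]], 'wrist_force': [-0.794, 0.198, 0.923], 'wrist_torque': [0.026, -0.011, -0.019], 'width': 0.086}
```

View pics/scene0_raw.png

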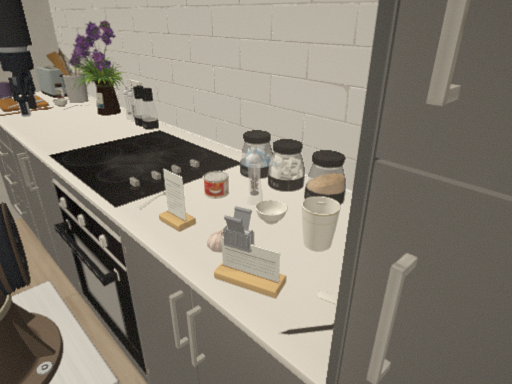

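View pics/top0_raw.png

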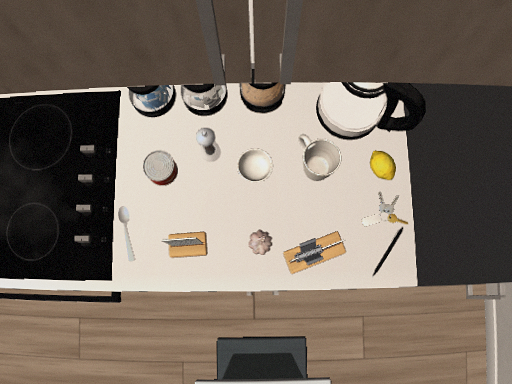

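View pics/wrist0_raw.png

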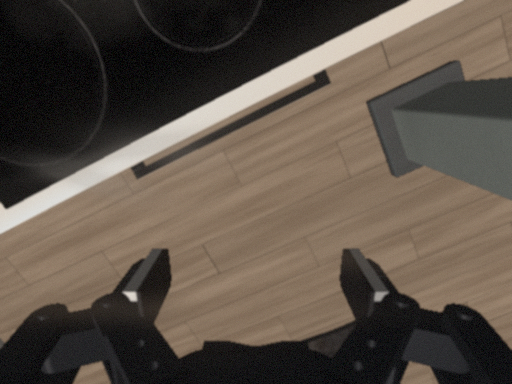

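The top view shows the low stand with the clip at about (315,252), the garlic at (260,242) and the tall stand at (187,244). I'll zoom in on both stands.

```bash
python3 - <<'E'
from h import *
t=cv2.imread('pics/top0_raw.png'); s=cv2.imread('pics/scene0_raw.png')
a=cv2.resize(t[222:282,150:354],None,fx=3.9,fy=3.9,interpolation=cv2.INTER_CUBIC)
b=cv2.resize(s[160:300,150:295],None,fx=4,fy=4,interpolation=cv2.INTER_CUBIC)
cv2.imwrite('pics/a1.png',a);cv2.imwrite('pics/b1.png',b)
c=cam('top')
# rough feet from colour
hsv=cv2.cvtColor(t,cv2.COLOR_BGR2HSV)
m=cv2.inRange(hsv,(8,90,90),(25,255,255)); m[:215]=0;m[285:]=0;m[:,370:]=0
m=cv2.morphologyEx(m,cv2.MORPH_CLOSE,np.ones((9,9)))
for k in cv2.findContours(m,cv2.RETR_EXTERNAL,cv2.CHAIN_APPROX_NONE)[0]:
    if cv2.contourArea(k)<300: continue
    P=np.array([onz(c,*p[0],0.02)[:2] for p in k])*1000
    rc=cv2.minAreaRect(P.astype(np.float32)); print(rc, cv2.minAreaRect(k))
E
```

```text
((471.2601013183594, 173.61636352539062), (55.32566452026367, 88.4233169555664), 3.7538673877716064) ((187.0428009033203, 244.18482971191406), (23.454235076904297, 37.239837646484375), 86.42366790771484)
((448.82666015625, -125.72309875488281), (54.66273498535156, 140.05532836914062), 19.827735900878906) ((314.1479797363281, 252.0072784423828), (23.344287872314453, 59.172950744628906), 68.83873748779297)
```

View pics/a1.png

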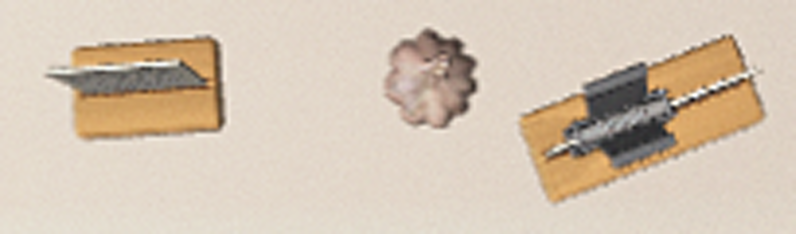

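View pics/b1.png

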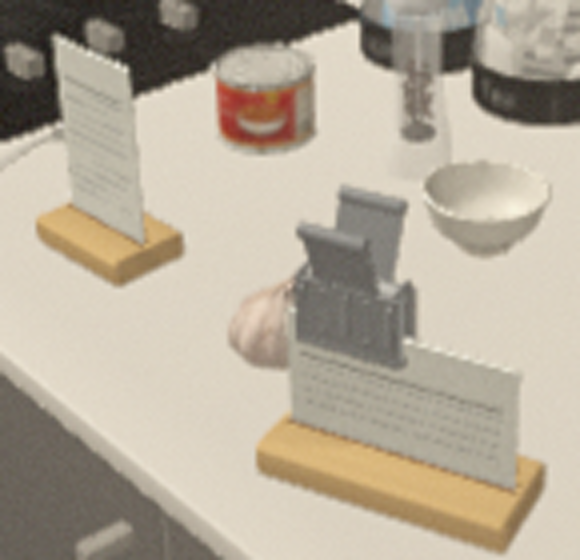

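```bash
python3 - <<'E'
from h import *
c=cam('top'); s=cam('scene')
print('cam', -c[4][:3,:3].T@c[4][:3,3])
Z=lambda x,y:(150+x/3.9,222+y/3.9)
S=lambda x,y:(150+x/4,160+y/4)
low=np.array([.4488,-.1257]);a=np.radians(19.83);n=np.array([np.cos(a),np.sin(a)]);y=np.array([-n[1],n[0]])
def loc(P): d=P[:2]-low; return np.round([d@n*1e3,d@y*1e3,P[2]*1e3],1)
for p in [(585,88),(645,65),(612,162),(675,140),(629,114)]: print('top',p,loc(onz(c,*Z(*p),.150)))
for nm,p,q in [('farL',(585,88),(340,190)),('farR',(645,65),(405,200)),('nearL',(612,162),(302,228)),('nearR',(675,140),(368,243))]:
    P,e=tri(c,Z(*p),s,S(*q)); print(nm,loc(P),round(e*1e3,1))
# card ends low z=.09
for p in [(755,72),(548,157)]: print('low',loc(onz(c,*Z(*p),.09)))
tl=np.array([.4713,.1736]);b=np.radians(3.75)
for p in [(45,75),(182,62)]: 
    P=onz(c,*Z(*p),.141); d=P[:2]-tl; print('tall',P, d@[np.cos(b),np.sin(b)]*1e3, d@[-np.sin(b),np.cos(b)]*1e3)
for p,q in [((45,75),(55,38)),((182,62),(130,68))]: print(tri(c,Z(*p),s,S(*q)))
for nm,p in [('garlic',(260,242)),('bowl',(256,165))]: print(nm,onz(c,*p,.04))
E
```

```text
cam [0.36467722 0.00261518 1.13635774]
top (585, 88) [ 20.7  39.6 150. ]
top (645, 65) [ 20.7   5.  150. ]
top (612, 162) [-21.   40.5 150. ]
top (675, 140) [-22.3   4.9 150. ]
top (629, 114) [ -0.6  22.7 150. ]
farL [ 20.3  40.1 149.9] 1.3
farR [ 20.6   5.4 152.7] 0.1
nearL [-20.5  39.7 149.3] 1.9
nearR [-21.7   4.2 151.2] 2.1
low [ -2.2 -60.9  90. ]
low [-4.6 66.5 90. ]
tall [0.46638251 0.20966426 0.141     ] -2.5482448710151573 36.30865978550552
tall [0.47281567 0.13472187 0.141     ] -1.0303258282003667 -38.894021402585274
(array([0.46779378, 0.20942546, 0.13889984]), np.float64(0.002748257258459801))
(array([0.47380829, 0.13423159, 0.14045348]), np.float64(0.0021790038756206724))
garlic [0.47241223 0.00137696 0.04      ]
bowl [0.65595157 0.00804351 0.04      ]
```

apply_moves(
  steps=[
    {"dp": [24.6, 32, -2], "jaw": 1},
    {"dp": [24.6, 32, -2], "jaw": 1},
    {"dp": [24.6, 32, -2], "jaw": 1},
    {"dp": [24.6, 32, -2], "jaw": 1},
    {"dp": [24.6, 32, -2], "jaw": 1},
    {"dp": [24.6, 32, -2], "jaw": 1},
    {"dp": [24.6, 32, -2], "jaw": 1},
    {"dp": [24.6, 32, -2], "jaw": 1},
    {"dp": [24.6, 32, -2], "jaw": 1},
  ],
)

```text
validation failed for argument at $.st...
```

apply_moves(
  steps=[
    {"dp": [24.6, 32, -2], "jaw": 1},
    {"dp": [24.6, 32, -2], "jaw": 1},
    {"dp": [24.6, 32, -2], "jaw": 1},
    {"dp": [24.6, 32, -2], "jaw": 1},
    {"dp": [24.6, 32, -2], "jaw": 1},
    {"dp": [24.6, 32, -2], "jaw": 1},
    {"dp": [24.6, 32, -2], "jaw": 1},
    {"dp": [24.6, 32, -2], "jaw": 1},
    {"dp": [24.6, 32, -2], "jaw": 1},
  ],
)

```text
validation failed for argument at $.st...
```

apply_moves(
  steps=[
    {"angular": [0, 0, 0.124], "jaw": 1},
    {"angular": [0, 0, 0.124], "jaw": 1},
    {"angular": [0, 0, 0.124], "jaw": 1},
    {"angular": [0, 0, 0.124], "jaw": 1},
    {"angular": [0, 0, 0.124], "jaw": 1},
    {"angular": [0, 0, 0.124], "jaw": 1},
    {"angular": [0, 0, 0.03], "jaw": 1},
    {"jaw": 1},
  ],
)

```text
validation failed for argument at $.st...
```

apply_moves(
  steps=[
    {"angular": [0, 0, 0], "dp": [24.6, 32, -2], "jaw": 1},
    {"angular": [0, 0, 0], "dp": [24.6, 32, -2], "jaw": 1},
    {"angular": [0, 0, 0], "dp": [24.6, 32, -2], "jaw": 1},
    {"angular": [0, 0, 0], "dp": [24.6, 32, -2], "jaw": 1},
    {"angular": [0, 0, 0], "dp": [24.6, 32, -2], "jaw": 1},
    {"angular": [0, 0, 0], "dp": [24.6, 32, -2], "jaw": 1},
    {"angular": [0, 0, 0], "dp": [24.6, 32, -2], "jaw": 1},
    {"angular": [0, 0, 0], "dp": [24.6, 32, -2], "jaw": 1},
    {"angular": [0, 0, 0], "dp": [24.6, 32, -2], "jaw": 1},
  ],
)

```text
time_s: 0.9
eef_pos: [0.3674, 0.2502, 0.2494]
eef_rot: [[0.901, -0.434, 0.0], [-0.434, -0.901, 0.0], [-0.0, -0.0, -1.0]]
wrist_force: [0.4, -0.0, 0.2]
width: 0.0855
```

Tracking is good. I'll continue to the hover point and turn there.

apply_moves(
  steps=[
    {"angular": [0, 0, 0], "dp": [24.6, 32, -2], "jaw": 1},
    {"angular": [0, 0, 0], "dp": [24.6, 32, -2], "jaw": 1},
    {"angular": [0, 0, 0], "dp": [24.6, 32, -2], "jaw": 1},
    {"angular": [0, 0, 0], "dp": [24.6, 32, -2], "jaw": 1},
    {"angular": [0, 0, 0], "dp": [24.6, 32, -2], "jaw": 1},
    {"angular": [0, 0, 0], "dp": [24.6, 32, -2], "jaw": 1},
    {"angular": [0, 0, 0], "dp": [24.6, 32, -2], "jaw": 1},
    {"angular": [0, 0, 0], "dp": [24.6, 32, -2], "jaw": 1},
    {"angular": [0, 0, 0], "dp": [24.6, 32, -2], "jaw": 1},
  ],
)

```text
time_s: 1.65
eef_pos: [0.4416, -0.1055, 0.2677]
eef_rot: [[0.901, -0.435, 0.001], [-0.435, -0.901, 0.0], [0.001, -0.001, -1.0]]
wrist_force: [1.3, 1.6, -0.9]
width: 0.0856
```

apply_moves(
  steps=[
    {"angular": [0, 0, 0.124], "dp": [0, 0, 0], "jaw": 1},
    {"angular": [0, 0, 0.124], "dp": [0, 0, 0], "jaw": 1},
    {"angular": [0, 0, 0.124], "dp": [0, 0, 0], "jaw": 1},
    {"angular": [0, 0, 0.124], "dp": [0, 0, 0], "jaw": 1},
    {"angular": [0, 0, 0.124], "dp": [0, 0, 0], "jaw": 1},
    {"angular": [0, 0, 0.124], "dp": [0, 0, 0], "jaw": 1},
    {"angular": [0, 0, 0.03], "dp": [0, 0, 0], "jaw": 1},
    {"angular": [0, 0, 0], "dp": [0, 0, 0], "jaw": 1},
  ],
)

```text
time_s: 2.32
eef_pos: [0.4416, -0.1034, 0.2672]
eef_rot: [[0.339, -0.941, -0.0], [-0.941, -0.339, 0.0], [-0.0, 0.0, -1.0]]
wrist_force: [0.8, 0.2, 1.3]
width: 0.0855
```

```bash
python3 - <<'E'
from h import *
o=r.get_obs(); print(o['time_s'],o['q'],o['eef_pos'])
c=cam('wrist'); np.save('pics/wc1.npy',np.array(list(c[:4])+c[4].ravel().tolist()))
print(-c[4][:3,:3].T@c[4][:3,3])
snap('wrist','wrist1')
E
```

```text
2.3167 [ 1.18301635e+01 -2.30469159e+00 -2.24194540e+01 -7.90578066e-03
 -6.98996100e+01  7.96391365e+00] [ 0.44160865 -0.10341338  0.26715573]
[ 0.46941193 -0.17758549  0.41010307]
```

View pics/wrist1_raw.png

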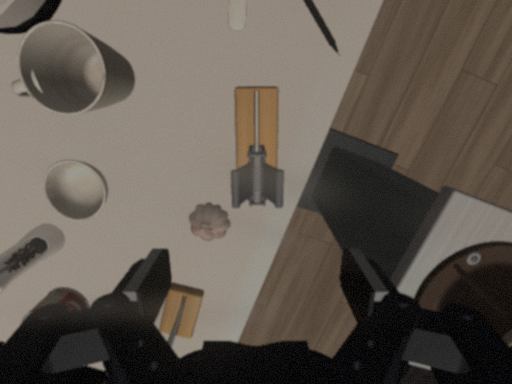

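```bash
python3 - <<'E'
from h import *
w=cv2.imread('pics/wrist1_raw.png')
cv2.imwrite('pics/w1z.png',cv2.resize(w[80:220,220:300],None,fx=4.2,fy=4.2,interpolation=cv2.INTER_CUBIC))
cv2.imwrite('pics/w1t.png',cv2.resize(w[275:370,140:220],None,fx=6,fy=6,interpolation=cv2.INTER_CUBIC))
E
```

```text
(no output)
```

View pics/w1z.png

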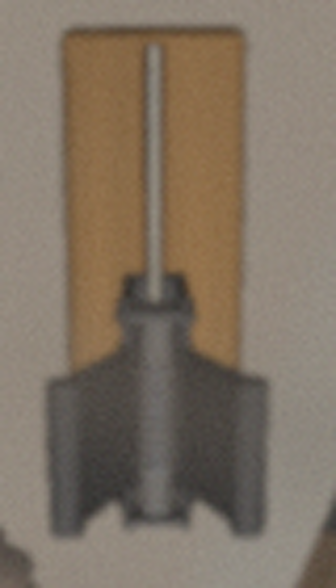

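View pics/w1t.png

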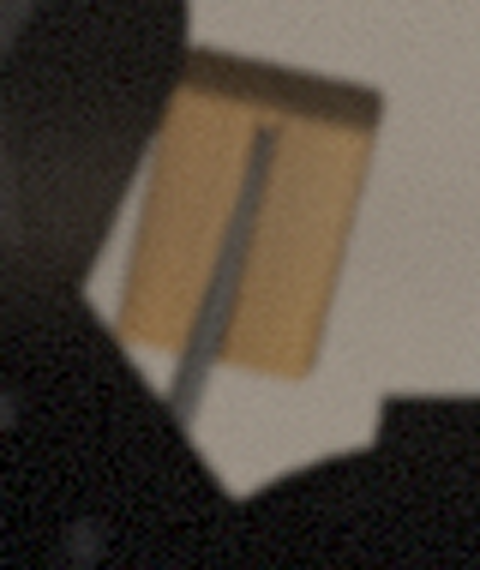

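```bash
python3 - <<'E'
from h import *
a=np.load('pics/wc1.npy'); c=(*a[:4],a[4:].reshape(4,4))
W=lambda x,y:(220+x/4.2,80+y/4.2)
low=np.array([.4488,-.1257]);an=np.radians(19.83);n=np.array([np.cos(an),np.sin(an)]);y=np.array([-n[1],n[0]])
R=np.array([[.339,-.941,0],[-.941,-.339,0],[0,0,-1]]);tcp=np.array([.4416,-.1034,.2672])
def loc(P): d=P[:2]-low; return np.round([d@n*1e3,d@y*1e3,P[2]*1e3],1), np.round(R.T@(P-tcp)*1e3,1)
for p in [(47,378),(268,378),(47,535),(268,535)]: print(loc(onz(c,*W(*p),.150)))
ps=[onz(c,*W(*p),.150) for p in [(47,378),(268,378),(47,535),(268,535)]]; print('mid',np.mean(ps,0),loc(np.mean(ps,0)))
for p in [(153,45),(153,290)]: print('card',loc(onz(c,*W(*p),.09)))
for p in [(63,32),(243,32),(70,372),(241,372)]: print('foot',loc(onz(c,*W(*p),.02)))
t=cam('top')
print([np.round(proj(t,x),1) for x in ps])
E
```

```text
(array([ 23.1,   5.2, 150. ]), array([ 18.2, -22.4, 117.2]))
(array([-24.4,   5.3, 150. ]), array([ 18.1,  25.2, 117.2]))
(array([ 24.1,  41.3, 150. ]), array([-17.8, -23.3, 117.2]))
(array([-25.4,  41.4, 150. ]), array([-17.9,  26.2, 117.2]))
mid [ 0.44029206 -0.10399393  0.15      ] (array([ -0.6,  23.3, 150. ]), array([1.000e-01, 1.400e+00, 1.172e+02]))
card (array([ -0. , -64.1,  90. ]), array([ 87.6,   0.8, 177.2]))
card (array([-0., -4., 90.]), array([ 27.4,   0.8, 177.2]))
foot (array([ 26.3, -69.7,  20. ]), array([ 93.1, -25.6, 247.2]))
foot (array([-27.2, -69.6,  20. ]), array([ 93. ,  28. , 247.2]))
foot (array([26.4, 33.8, 20. ]), array([-10.4, -25.6, 247.2]))
foot (array([-28.7,  33.9,  20. ]), array([-10.5,  29.5, 247.2]))
[array([314.9, 237.6]), array([323.3, 258.9]), array([298.7, 243.3]), array([307.3, 265.7])]
```

apply_moves(
  steps=[
    {"angular": [0, 0, 0], "dp": [0, 1, 30], "jaw": 1},
    {"angular": [0, 0, 0], "dp": [0, 0, 35], "jaw": 1},
    {"angular": [0, 0, 0], "dp": [0, 0, 35], "jaw": 1},
    {"angular": [0, 0, 0], "dp": [0, 0, 25], "jaw": 1},
    {"angular": [0, 0, 0], "dp": [0, 0, 12.5], "jaw": 1},
    {"angular": [0, 0, 0], "dp": [0, 0, 0], "jaw": 1},
    {"angular": [0, 0, 0], "dp": [0, 0, 0], "jaw": 1},
  ],
)

```text
time_s: 2.95
eef_pos: [0.4407, -0.1039, 0.1297]
eef_rot: [[0.341, -0.94, -0.001], [-0.94, -0.341, -0.001], [0.0, 0.002, -1.0]]
wrist_force: [-0.2, -0.4, 0.3]
width: 0.0855
```

```bash
python3 - <<'E'
from h import *
o=r.get_obs(); print(o['time_s'],o['eef_pos'],o['wrist_force'])
im=snap('scene','s2'); w=snap('wrist','w2')
cv2.imwrite('pics/s2.png',np.hstack([cv2.resize(im[130:300,170:300],(400,523),interpolation=cv2.INTER_CUBIC),cv2.resize(w[100:350,160:350],(397,523))]))
E
```

```text
2.95 [ 0.44069476 -0.10385557  0.12967469] [-0.24139564 -0.35599278  0.33908274]
```

View pics/s2.png

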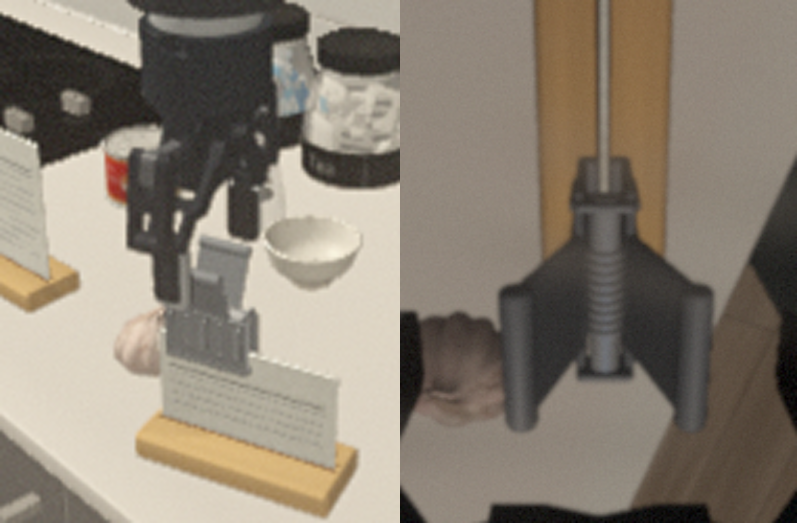

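apply_moves(
  steps=[
    {"angular": [0, 0, 0], "dp": [0, 0, 0], "jaw": -1},
    {"angular": [0, 0, 0], "dp": [0, 0, 0], "jaw": -1},
    {"angular": [0, 0, 0], "dp": [0, 0, 0], "jaw": -1},
  ],
)

```text
time_s: 3.3
eef_pos: [0.4413, -0.1037, 0.1306]
eef_rot: [[0.34, -0.94, 0.002], [-0.94, -0.34, 0.0], [0.0, -0.002, -1.0]]
wrist_force: [0.8, -0.1, 0.7]
width: 0.0514
```

apply_moves(
  steps=[
    {"angular": [0, 0, 0], "dp": [0, 0, -0.5], "jaw": -1},
    {"angular": [0, 0, 0], "dp": [0, 0, -1], "jaw": -1},
    {"angular": [0, 0, 0], "dp": [0, 0, -1], "jaw": -1},
    {"angular": [0, 0, 0], "dp": [0, 0, -1], "jaw": -1},
    {"angular": [0, 0, 0], "dp": [0, 0, 0], "jaw": -1},
  ],
)

```text
time_s: 3.72
eef_pos: [0.441, -0.1037, 0.1335]
eef_rot: [[0.34, -0.94, 0.0], [-0.94, -0.34, 0.0], [0.0, -0.0, -1.0]]
wrist_force: [0.1, -0.2, -1.1]
width: 0.0195
```

```bash
python3 - <<'E'
from h import *
o=r.get_obs(); print(o['time_s'],o['eef_pos'],o['wrist_force'],o['wrist_torque'],o['width'])
im=snap('scene','s3'); w=snap('wrist','w3')
cv2.imwrite('pics/s3.png',np.hstack([cv2.resize(im[130:300,170:300],(400,523),interpolation=cv2.INTER_CUBIC),cv2.resize(w[100:350,160:350],(397,523))]))
E
```

```text
3.7167 [ 0.44101516 -0.10370813  0.13354156] [ 0.14060287 -0.22704523 -1.13083361] [-0.01395114  0.00515354  0.00516845] 0.019532818449930437
```

View pics/s3.png

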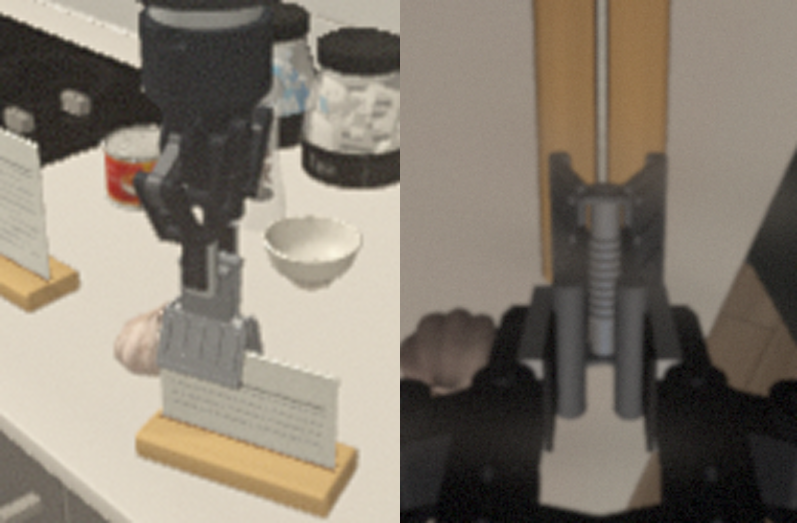

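apply_moves(
  steps=[
    {"angular": [0, 0, 0], "dp": [0, 0, -3], "jaw": -1},
    {"angular": [0, 0, 0], "dp": [0, 0, -6], "jaw": -1},
    {"angular": [0, 0, 0], "dp": [0, 0, -10], "jaw": -1},
    {"angular": [0, 0, 0], "dp": [0, 0, -15], "jaw": -1},
    {"angular": [0, 0, 0], "dp": [0, 0, -15], "jaw": -1},
    {"angular": [0, 0, 0], "dp": [0, 0, -15], "jaw": -1},
    {"angular": [0, 0, 0], "dp": [0, 0, -15], "jaw": -1},
    {"angular": [0, 0, 0], "dp": [0, 0, -15], "jaw": -1},
    {"angular": [0, 0, 0], "dp": [0, 0, -8], "jaw": -1},
    {"angular": [0, 0, 0], "dp": [0, 0, 0], "jaw": -1},
  ],
)

```text
time_s: 4.65
eef_pos: [0.4419, -0.1037, 0.2374]
eef_rot: [[0.34, -0.94, 0.004], [-0.94, -0.34, 0.0], [0.001, -0.004, -1.0]]
wrist_force: [-0.2, -0.2, 0.3]
width: 0.0196
```

```bash
python3 - <<'E'
from h import *
o=r.get_obs(); print(o['time_s'],o['eef_pos'],o['wrist_force'],o['wrist_torque'],o['width'],o['q'])
im=snap('scene','s4'); w=snap('wrist','w4')
cv2.imwrite('pics/s4.png',np.hstack([cv2.resize(im[80:290,140:300],(400,525),interpolation=cv2.INTER_CUBIC),cv2.resize(w[100:350,160:350],(399,525))]))
E
```

```text
4.65 [ 0.44189854 -0.10370874  0.23738264] [-0.21922831 -0.23968905  0.30866941] [ 0.01595907 -0.03543955  0.02660028] 0.019618553588791703 [ 1.18145167e+01 -1.24898164e+00 -2.53993006e+01  3.16496004e-02
 -6.56425264e+01  8.06752715e+00]
```

View pics/s4.png

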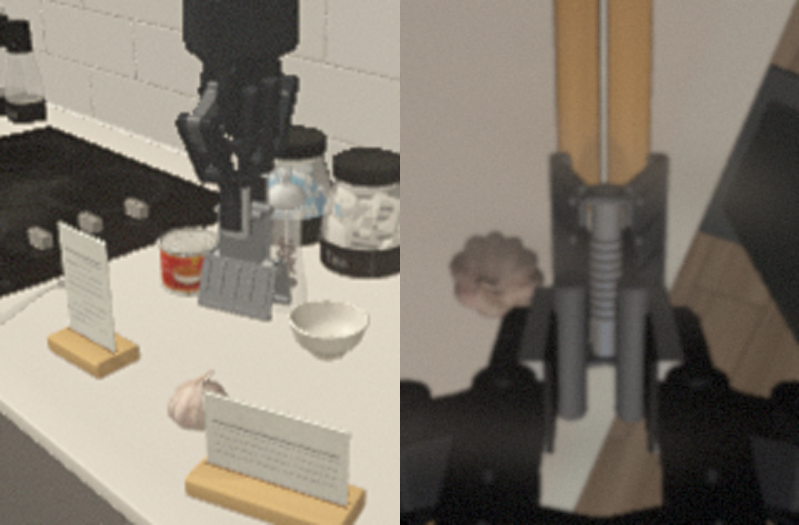

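```bash
python3 - <<'E'
from h import *
w=cv2.imread('pics/w4_raw.png')
cv2.imwrite('pics/w4z.png',cv2.resize(w[165:320,215:305],None,fx=3.8,fy=3.8,interpolation=cv2.INTER_CUBIC))
s=cv2.imread('pics/s4_raw.png')
cv2.imwrite('pics/s4z.png',cv2.resize(s[140:220,205:275],None,fx=7,fy=7,interpolation=cv2.INTER_CUBIC))
E
```

```text
(no output)
```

View pics/w4z.png

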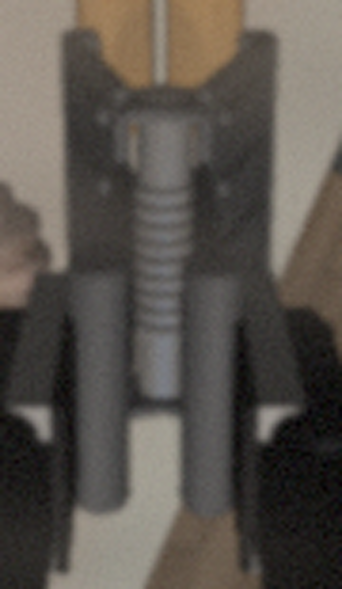

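View pics/s4z.png

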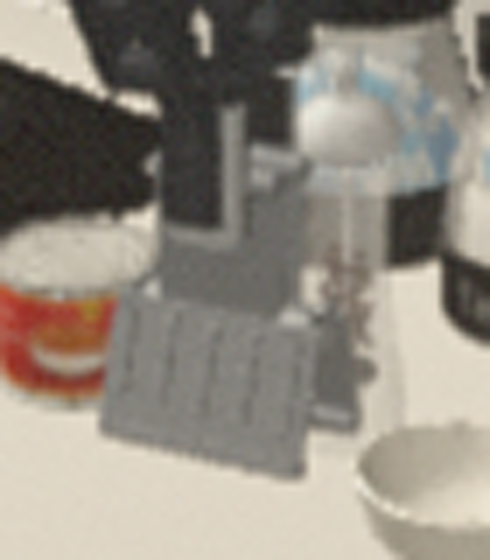

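```bash
python3 - <<'E'
from h import *
c=cam('wrist'); o=r.get_obs(); R=o['eef_rot'];p0=o['eef_pos']
np.set_printoptions(precision=1,suppress=True)
W=lambda x,y:(215+x/3.8,165+y/3.8)
def onT(u,v,zt): # plane z_tool = zt
    o_,w=ray(c,u,v); ol=R.T@(o_-p0); wl=R.T@w; return (ol+wl*(zt-ol[2])/wl[2])*1e3
for zt in (-.025,-.02,-.015,-.01):
    L=[onT(*W(*p),zt) for p in [(75,272),(239,272),(77,510),(237,510)]]
    print(zt, 'wid',L[1][1]-L[0][1],'len',L[0][0]-L[2][0],'mid',np.mean(L,0))
for zt in (.02,.025,.03): 
    a,b=onT(*W(140,230),zt),onT(*W(187,230),zt); print('pin',zt,(a+b)/2)
for zt in (.05,.055,.06,.065):
    a,b=onT(*W(64,40),zt),onT(*W(277,40),zt); print('lip',zt,b[1]-a[1],(a+b)/2)
# sideways offset along low card
a,b=onT(*W(159,5),p0[2]-.09),onT(*W(159,60),p0[2]-.09);print('card',a,b)
s=cam('scene')
E
```

```text
-0.025 wid 19.043500912412284 len 32.987248580776665 mid [  4.9  -0.4 -25. ]
-0.02 wid 19.85065235386494 len 34.38540038931184 mid [  1.8  -0.4 -20. ]
-0.015 wid 20.657803795317594 len 35.78355219784707 mid [ -1.4  -0.4 -15. ]
-0.01 wid 21.46495523677025 len 37.18170400638227 mid [ -4.5  -0.4 -10. ]
pin 0.02 [ 6.7  0.8 20. ]
pin 0.025 [ 4.5  0.9 25. ]
pin 0.03 [ 2.3  0.9 30. ]
lip 0.05 37.7953021383679 [30.1  2.3 50. ]
lip 0.055 38.774620791464784 [28.8  2.4 55. ]
lip 0.06 39.75393944456167 [27.5  2.5 60. ]
lip 0.065 40.733258097658556 [26.2  2.6 65. ]
card [ 15.3   0.9 145.1] [  0.4   0.9 145.1]
```

```bash
python3 - <<'E'
from h import *
np.set_printoptions(precision=1,suppress=True)
c=cam('scene'); o=r.get_obs(); R=o['eef_rot'];p0=o['eef_pos']
S=lambda x,y:(205+x/7,140+y/7)
def onX(u,v,xt):
    o_,w=ray(c,u,v); ol=R.T@(o_-p0); wl=R.T@w; return (ol+wl*(xt-ol[0])/wl[0])*1e3
print('near R bot',onX(*S(305,475),.029)); print('near L bot',onX(*S(101,432),-.031)); print('far R bot',onX(*S(356,430),.029))
print('near R top',onX(*S(318,345),.029),'far bar R end', onX(*S(305,165),.017))
E
```

```text
near R bot [29.  11.8 59.3]
near L bot [-31.   13.9  59.8]
far R bot [ 29.  -18.3  60.1]
near R top [29.   4.3 25.2] far bar R end [ 17.  -12.1 -15.8]
```

apply_moves(
  steps=[
    {"angular": [0, 0, 0.09], "dp": [0, 0, -2], "jaw": -1},
    {"angular": [0, 0, 0.094], "dp": [0, 0, -2], "jaw": -1},
    {"angular": [0, 0, 0.09], "dp": [0, 0, -2], "jaw": -1},
    {"angular": [0, 0, 0], "dp": [-10, -2, 0], "jaw": -1},
    {"angular": [0, 0, 0], "dp": [-20, -3, 0], "jaw": -1},
    {"angular": [0, 0, 0], "dp": [-25, -4, 0], "jaw": -1},
    {"angular": [0, 0, 0], "dp": [-30, -5, 0], "jaw": -1},
    {"angular": [0, 0, 0], "dp": [-30, -5, 0], "jaw": -1},
    {"angular": [0, 0, 0], "dp": [-30, -5, 0], "jaw": -1},
  ],
)

```text
time_s: 5.5
eef_pos: [0.4536, 0.0442, 0.2404]
eef_rot: [[0.075, -0.997, -0.001], [-0.997, -0.075, -0.0], [0.0, 0.001, -1.0]]
wrist_force: [0.8, -0.1, -0.9]
width: 0.0192
```

apply_moves(
  steps=[
    {"angular": [0, 0, 0], "dp": [-30, -5, 0], "jaw": -1},
    {"angular": [0, 0, 0], "dp": [-30, -5, 0], "jaw": -1},
    {"angular": [0, 0, 0], "dp": [-30, -5, 0], "jaw": -1},
    {"angular": [0, 0, 0], "dp": [-30, -5, 0], "jaw": -1},
    {"angular": [0, 0, 0], "dp": [-30, -5, 0], "jaw": -1},
    {"angular": [0, 0, 0], "dp": [-25, -2, 0], "jaw": -1},
    {"angular": [0, 0, 0], "dp": [-15, -1, 0], "jaw": -1},
    {"angular": [0, 0, 0], "dp": [-9, 0, 0], "jaw": -1},
    {"angular": [0, 0, 0], "dp": [0, 0, 0], "jaw": -1},
    {"angular": [0, 0, 0], "dp": [0, 0, 0], "jaw": -1},
  ],
)

```text
time_s: 6.33
eef_pos: [0.4672, 0.2429, 0.2407]
eef_rot: [[0.074, -0.997, -0.001], [-0.997, -0.074, -0.001], [0.001, 0.001, -1.0]]
wrist_force: [0.0, 0.0, -0.4]
width: 0.0197
```

```bash
python3 - <<'E'
from h import *
o=r.get_obs(); print(o['time_s'],o['eef_pos'],o['eef_rot'],o['wrist_force'],o['width'])
w=snap('wrist','w5')
E
```

```text
6.3333 [0.46716951 0.24285105 0.24071527] [[ 7.42126034e-02 -9.97241990e-01 -9.50670006e-04]
 [-9.97242101e-01 -7.42117547e-02 -8.98965517e-04]
 [ 8.25935271e-04  1.01476272e-03 -9.99999144e-01]] [ 0.03842249  0.01667433 -0.4307737 ] 0.019730130036150092
```

View pics/w5_raw.png

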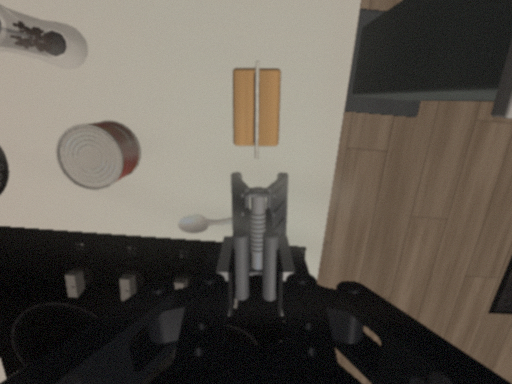

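```bash
python3 - <<'E'
from h import *
w=cv2.imread('pics/w5_raw.png')
cv2.imwrite('pics/w5z.png',cv2.resize(w[52:176,225:290],None,fx=4.8,fy=4.8,interpolation=cv2.INTER_CUBIC))
E
```

```text
(no output)
```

View pics/w5z.png

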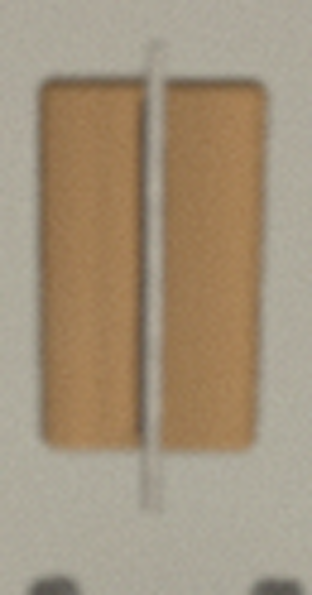

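```bash
python3 - <<'E'
from h import *
np.set_printoptions(precision=4,suppress=True)
c=cam('wrist'); o=r.get_obs(); R=o['eef_rot'];p0=o['eef_pos']
W=lambda x,y:(225+x/4.8,52+y/4.8)
T=lambda P:(R.T@(P-p0)*1e3).round(1)
a=onz(c,*W(156,42),.141);b=onz(c,*W(152,512),.141)
print(a,b,'len',np.linalg.norm(a-b)*1e3,'mid',(a+b)/2,T(a),T(b),T((a+b)/2))
F=[onz(c,*W(*p),.02) for p in [(40,82),(267,82),(42,447),(254,447)]]
print('foot mid',np.mean(F,0),T(np.mean(F,0)),[T(f) for f in F])
# clip in this view
cv2.imwrite('pics/w5c.png',cv2.resize(cv2.imread('pics/w5_raw.png')[165:320,215:305],None,fx=3.8,fy=3.8,interpolation=cv2.INTER_CUBIC))
E
```

```text
[0.4741 0.1356 0.141 ] [0.4692 0.2108 0.141 ] len 75.35626575004352 mid [0.4716 0.1732 0.141 ] [107.   1. 100.] [ 31.6   0.4 100. ] [ 69.3   0.7 100. ]
foot mid [0.4714 0.1739 0.02  ] [ 68.6   0.8 221. ] [array([112.2, -25.6, 221. ]), array([112.1,  28.6, 221. ]), array([ 25. , -27. , 220.9]), array([ 24.9,  27.4, 221. ])]
```

View pics/w5c.png

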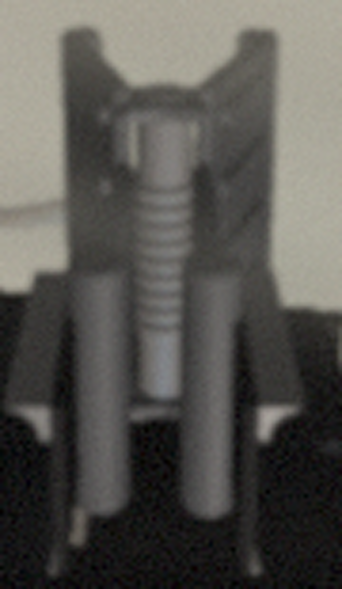

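apply_moves(
  steps=[
    {"angular": [0, 0, 0], "dp": [10, 0, 0], "jaw": -1},
    {"angular": [0, 0, 0], "dp": [18, 0, 0], "jaw": -1},
    {"angular": [0, 0, -0.005], "dp": [20, 0, 0], "jaw": -1},
    {"angular": [0, 0, 0], "dp": [14, 0, 0], "jaw": -1},
    {"angular": [0, 0, 0], "dp": [8, 0, 8], "jaw": -1},
    {"angular": [0, 0, 0], "dp": [0, 0, 12], "jaw": -1},
    {"angular": [0, 0, 0], "dp": [0, 0, 7], "jaw": -1},
    {"angular": [0, 0, 0], "dp": [0, 0, 0], "jaw": -1},
    {"angular": [0, 0, 0], "dp": [0, 0, 0], "jaw": -1},
  ],
)

```text
time_s: 7.13
eef_pos: [0.4727, 0.1731, 0.2139]
eef_rot: [[0.078, -0.997, -0.001], [-0.997, -0.078, -0.001], [0.001, 0.001, -1.0]]
wrist_force: [-0.2, 0.5, 0.8]
width: 0.0196
```

```bash
python3 - <<'E'
from h import *
o=r.get_obs(); print(o['time_s'],o['eef_pos'],o['eef_rot'].round(4),o['wrist_force'],o['width'])
w=snap('wrist','w6'); s=snap('scene','s6'); t=snap('top','t6')
cv2.imwrite('pics/s6z.png',cv2.resize(s[120:235,130:230],None,fx=5,fy=5,interpolation=cv2.INTER_CUBIC))
cv2.imwrite('pics/w6z.png',cv2.resize(w[110:320,205:315],None,fx=2.8,fy=2.8,interpolation=cv2.INTER_CUBIC))
E
```

```text
7.1333 [0.47273685 0.17306821 0.21386634] [[ 7.78e-02 -9.97e-01 -8.00e-04]
 [-9.97e-01 -7.78e-02 -8.00e-04]
 [ 8.00e-04  8.00e-04 -1.00e+00]] [-0.15770931  0.509975    0.7791505 ] 0.019636755124484786
```

View pics/s6z.png

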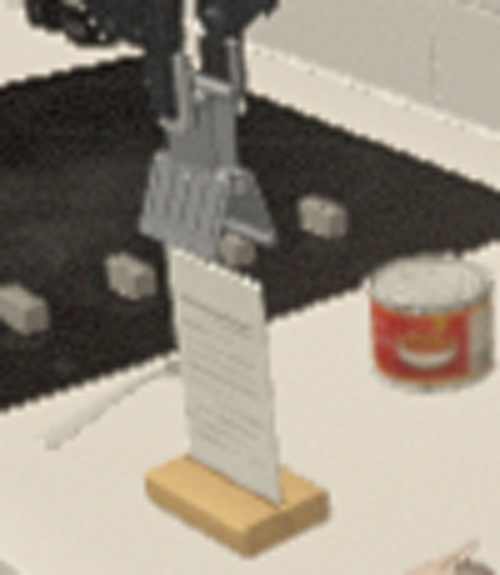

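View pics/w6z.png

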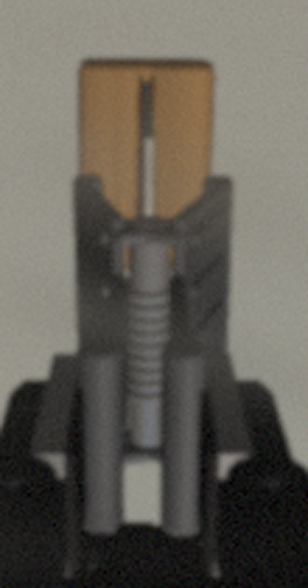

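```bash
python3 - <<'E'
from h import *
np.set_printoptions(precision=1,suppress=True)
c=cam('scene'); b=np.radians(3.8); R=np.array([[np.cos(b),-np.sin(b),0],[np.sin(b),np.cos(b),0],[0,0,1]]); p0=np.array([.4716,.1732,0])
S=lambda x,y:(130+x/5,120+y/5)
def on(u,v,k,val):
    o_,w=ray(c,u,v); ol=R.T@(o_-p0); wl=R.T@w; return (ol+wl*(val-ol[k])/wl[k])*1e3
print('cardR top',on(*S(263,283),1,-.038),on(*S(263,283),2,.141))
print('card base R',on(*S(281,503),2,.02))
for yy in(-.030,):
  print('near R bot',on(*S(221,257),1,yy),'far R bot',on(*S(276,243),1,yy))
print('near L bot',on(*S(140,230),1,.03))
E
```

```text
cardR top [  2.1 -38.  140.5] [  1.4 -38.9 141. ]
card base R [ -0.1 -39.3  20. ]
near R bot [-14.7 -30.  156.9] far R bot [ 17.6 -30.  154.3]
near L bot [-19.   30.  155.4]
```

apply_moves(
  steps=[
    {"angular": [0, 0, 0.01], "dp": [0, 0, 3], "jaw": -1},
    {"angular": [0, 0, 0], "dp": [0, 0, 5], "jaw": -1},
    {"angular": [0, 0, 0], "dp": [0, 0, 6], "jaw": -1},
    {"angular": [0, 0, 0], "dp": [0, 0, 6], "jaw": -1},
    {"angular": [0, 0, 0], "dp": [0, 0, 5], "jaw": -1},
    {"angular": [0, 0, 0], "dp": [0, 0, 3], "jaw": -1},
    {"angular": [0, 0, 0], "dp": [0, 0, 2], "jaw": -1},
    {"angular": [0, 0, 0], "dp": [0, 0, 0], "jaw": -1},
    {"angular": [0, 0, 0], "dp": [0, 0, 0], "jaw": -1},
    {"angular": [0, 0, 0], "dp": [0, 0, 0], "jaw": -1},
  ],
)

```text
time_s: 8.12
eef_pos: [0.473, 0.1734, 0.1845]
eef_rot: [[0.068, -0.998, 0.0], [-0.998, -0.068, 0.0], [-0.0, -0.0, -1.0]]
wrist_force: [-0.8, 0.3, -1.6]
width: 0.0195
```

```bash
python3 - <<'E'
from h import *
o=r.get_obs(); print(o['time_s'],o['eef_pos'],o['eef_rot'].round(4),o['wrist_force'],o['wrist_torque'],o['width'])
w=snap('wrist','w7'); s=snap('scene','s7'); t=snap('top','t7')
cv2.imwrite('pics/s7z.png',cv2.resize(s[120:235,130:230],None,fx=5,fy=5,interpolation=cv2.INTER_CUBIC))
cv2.imwrite('pics/w7z.png',cv2.resize(w[110:320,205:315],None,fx=2.8,fy=2.8,interpolation=cv2.INTER_CUBIC))
E
```

```text
8.1167 [0.47300741 0.17341235 0.18452742] [[ 6.800e-02 -9.977e-01  3.000e-04]
 [-9.977e-01 -6.800e-02  2.000e-04]
 [-1.000e-04 -3.000e-04 -1.000e+00]] [-0.77541788  0.30318917 -1.60867969] [0.03964842 0.00246546 0.00465471] 0.01952827695025318
```

View pics/s7z.png

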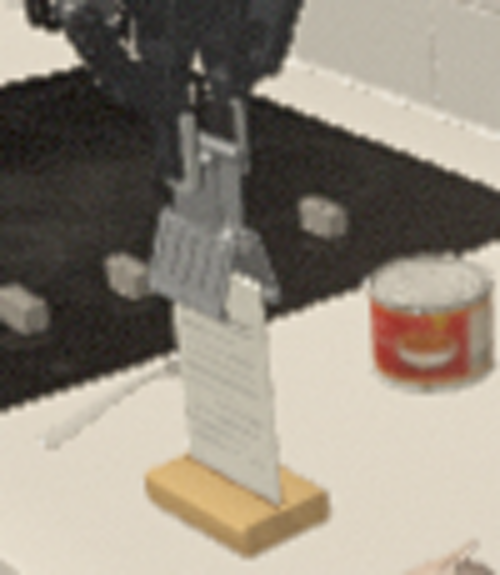

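View pics/w7z.png

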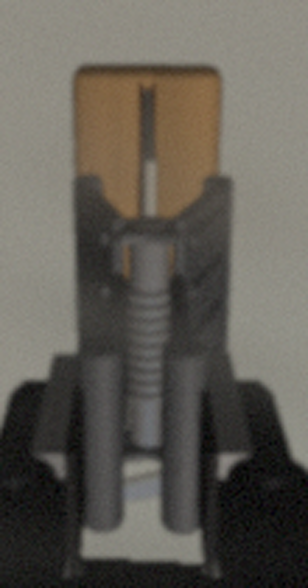

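View pics/t7_raw.png

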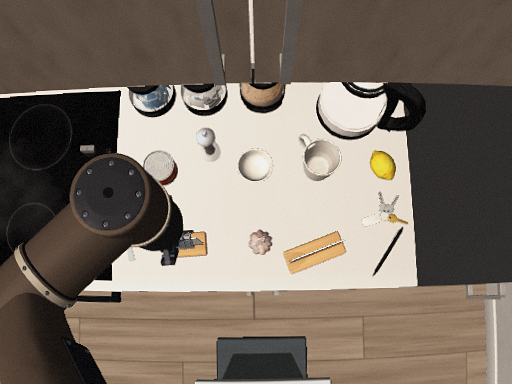

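```bash
python3 - <<'E'
from h import *
np.set_printoptions(precision=1,suppress=True)
b=np.radians(3.8); R=np.array([[np.cos(b),-np.sin(b),0],[np.sin(b),np.cos(b),0],[0,0,1]]); p0=np.array([.4716,.1732,0])
S=lambda x,y:(130+x/5,120+y/5); W=lambda x,y:(205+x/2.8,110+y/2.8)
def on(c,p,k,val):
    o_,w=ray(c,*p); ol=R.T@(o_-p0); wl=R.T@w; return (ol+wl*(val-ol[k])/wl[k])*1e3
c=cam('scene')
print('card R top',on(c,S(264,288),1,-.038),'near R',on(c,S(229,319),1,-.03),'far R',on(c,S(280,301),1,-.03),'near L',on(c,S(150,290),1,.03))
c=cam('wrist')
for z in(.125,.13): print('lips',on(c,W(76,180),2,z),on(c,W(233,180),2,z))
print('card top',on(c,W(149.5,180),2,.141),on(c,W(149.5,210),2,.141),'near end',on(c,W(149.5,163),2,.141))
print('bars',on(c,W(82,355),2,.2),on(c,W(203,355),2,.2),'pin',on(c,W(148,320),2,.16))
o=cv2.absdiff(cv2.imread('pics/top0_raw.png'),cv2.imread('pics/t7_raw.png')).max(2)[:,215:]>40
print(np.argwhere(o).mean(0) if o.any() else None,o.sum())
E
```

```text
card R top [  2.4 -38.  137.8] near R [-13.8 -30.  124.4] far R [ 17.  -30.  123.8] near L [-17.5  30.  122.8]
lips [ 18.7 -28.2 125. ] [-21.  -28.2 125. ]
lips [ 18.3 -29.4 130. ] [-20.4 -29.4 130. ]
card top [  0.3 -32.2 141. ] [  0.3 -24.9 141. ] near end [  0.3 -36.2 141. ]
bars [ 12.4 -16.3 200. ] [ -8.2 -16.3 200. ] pin [  0.8  -5.2 160. ]
[252.1  94.3] 506
```

apply_moves(
  steps=[
    {"angular": [0, 0, 0], "dp": [0, -0.5, 0], "jaw": -1},
    {"angular": [0, 0, 0], "dp": [0, -0.5, 0], "jaw": -1},
    {"angular": [0, 0, 0], "dp": [0, 0, 0], "jaw": -1},
    {"angular": [0, 0, 0], "dp": [0, 0, 0], "jaw": -1},
    {"angular": [0, 0, 0], "dp": [0, 0, 0], "jaw": -1},
    {"angular": [0, 0, 0], "dp": [0, 0, 0], "jaw": -1},
  ],
)

```text
time_s: 8.77
eef_pos: [0.4738, 0.1734, 0.1843]
eef_rot: [[0.068, -0.998, -0.0], [-0.998, -0.068, -0.0], [0.0, 0.0, -1.0]]
wrist_force: [-0.2, -0.2, -0.3]
width: 0.0196
```

```bash
python3 - <<'E'
from h import *
o=r.get_obs(); print(o['time_s'],o['eef_pos'],o['wrist_force'],o['wrist_torque'],o['width'],np.abs(o['qd']).max())
s=snap('scene','s8'); w=snap('wrist','w8')
cv2.imwrite('pics/s8.png',np.hstack([cv2.resize(s[120:235,130:230],(400,460),interpolation=cv2.INTER_CUBIC),cv2.resize(w[110:320,205:315],(241,460))]))
E
```

```text
8.7667 [0.47382657 0.17339502 0.18429099] [-0.21536092 -0.22115498 -0.33173645] [-0.0199927  -0.00203945  0.00750426] 0.01964018140843712 0.1140702846619841
```

View pics/s8.png

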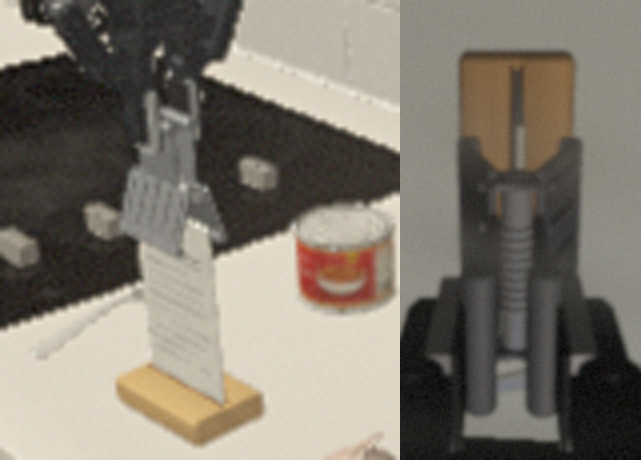

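The card's edge lies inside the open mouth (card at column 519 in the wrist crop, lips at 460 and 582), and the force readings are only noise. I'm handing the job in.

```bash
python3 - <<'E'
from h import *
print(r.close_job())
E
```

```text
the job is handed in; nothing more can be done
None
```

I squeezed the clip off the low card and lifted it straight up. I carried it over and lowered it around the middle of the tall card's top edge, then handed the job in at 8.8 s. The gripper was still holding it squeezed open.

**Last checks**
- **Edge in the mouth:** by measurement, the card's edge is about 19 mm below the pin and 16 mm above the lips' ends.
- **Centring:** before the last move, both views put the clip about 1.5 mm off centre across the card, with about 11 mm of room on each side. I then shifted it about 1 mm towards the middle.
- **Contact:** the wrist force was under 0.5 N, which is only noise, so I saw no sign of the clip touching the card.
- **Other objects:** comparing the first and last top pictures to the right of the tall stand, the changes centre on where the clip left the low card. The arm hid the rest of that view.

**Disagreements**
- **Bar width:** the finger opening read 19.5 mm, not the 23 mm expected at the stop. The wrist camera also gave about 20 to 21 mm over the bars. The clip looks fully open in the pictures.
- **Clip tilt:** the wrist camera suggested a tilt of about 2°, while the scene camera showed about none or slightly the other way. I took this as calibration error and did not correct it.

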